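Cold pack into the shipping tray, sample box centred on it

ROBOT

A 6-joint arm with a two-finger parallel gripper is mounted at the origin on the work surface. World frame = base frame: x ahead of the robot, y to its left, z up, the work surface at z = 0. Lengths are in m, angles in rad, forces in N, time in s.
With the tool pointing down it reaches from about 0.3 to 0.95 m from the base axis. Payload 3.1 kg.
Tool frame: the origin (TCP) lies at the very end of the fingers, on their centre line; the grasp point (between the pads) lies 19 mm behind it; x points along the fingers, y is the direction in which the jaws open and shut, and the axes are right-handed (so a half turn about x gives the same grasp; the last joint's range is limited). The gripper opens to 85 mm and grips with 20 to 120 N. Pads are 22 mm wide; open, the fingers measure 114 mm over their backs; the gripper's body (76 mm by 85 mm) begins 54 mm behind the grasp point. The pads swing forward as they close: fully open they stand 13 mm farther back than shut.
Start: joints at [1.104, 0.308, 1.634, -0, 1.2, -0.07], TCP at [0.242, 0.576, 0.231] pointing down, gripper open.
Joint ranges: [-3.06, 3.06], [-0.79, 1.96], [0.05, 2.63], [-1.19, 4.34], [0.05, 2.64], [-2.94, 2.94]. Speed limits (rad/s): [2.79, 2.79, 3.14, 3.14, 3.14, 3.14].

INTERFACE

Orientations are given as a rotation vector (axis times angle).
In Python, from bench import arm gives the robot as it stands.
- The arm moves only by the tool apply_moves, never from a script. Its argument "motion" is one flat list of numbers, 4 for each row, row after row: the shift along the tool's x, y, z as a fraction of full scale, then the turn about the tool's x as a fraction of full scale. In form: [x, y, z, spin, x, y, z, spin, ...]. A call has 1 to 12 rows; each row shifts and turns the pose as measured when the row begins, along the tool's axes as they then stand; what a row does not reach is not made up. Full scale, the value 1, is 0.1 m for a shift and 180 degrees for a turn. A row lasts 1/12 s, in which the tool goes at most 41.7 mm and 7.16 degrees, less where a joint would pass 70% of its speed; a pose out of reach is approached as far as the arm can. A call with a number of a shift or a turn outside -1 to 1 is refused whole. A call with a gripper value outside its range is refused whole. "gripper" is the closure in counts, from 0 (fully open) to 255 (shut), set as the call begins (left out, the last holds). The fingers move at their own pace and stop on an object; "grip_force" is the grip in N (left out, the last holds). Time passes only in rows, so rows that do not move let the fingers close. It gives the time, the measured TCP pose, the force and the opening at its end, in the units of the state.
- arm.observe(): the state, without advancing time (a new reading comes with each control period).
- arm.camera(name): name is "scene" or "top"; returns the picture (480x640x3 uint8, blue, green, red); there is no depth.
- arm.calibration(name): a dict with "intrinsics" (3x3 intrinsics, pixels), "R" (3x3) and "t" (3): a world point X has camera coordinates R X + t. Camera axes: x right, y down, z forward; pixel columns grow to the right and rows downward; lengths in m; the calibration is good to about 2 mm. A picture is of the moment at which its call begins. calibration takes no time and is no camera call.
- arm.finish_job(): hands the job in, once; it reports no verdict.
Trained networks look in the newest picture that a camera, given by its name, has taken for a name from the list of things; names that differ only in an ending like _2 or _b are one class to them, and where a whole thing is asked for, a point or a joint stands for the part that bears it (a point fixed in the world has none). Each returns a list of dicts, best first, with "p" (0 to 1); they miss things now and then, are a little off and sometimes report something else, mostly with a low value. They report only what shows in the picture. A call takes as long as a camera call. They do not tell look-alikes from the thing itself.
- arm.spot_in(camera, query): "box" ([centre column, centre row, width, height] in pixels, round what is visible of it).
The state is a dict: "time": time; "qpos": joint angles; "joint_vel": joint speeds; "joint_torque": joint torques, N m; "tool_pos": TCP position; "eef_rot": TCP orientation; "force": force on the tool from outside, world axes, zero at the start; "torque": the same for the moment, N m; "finger_gap": finger opening in m.
Only numpy, scipy, OpenCV 4.12 (cv2) and the standard library are available. Lean on these libraries where they do the work, as an engineer would, in place of code of your own. Each camera call takes 0.05 s, during which the arm holds its last target.

TASK

Ready the shallow foam tray for a cold shipment: take the large cold pack off the slanted rack and lay it flat in the middle of the tray, its long side along the tray's, and let go of it. Then stand the oblong sample box upright on the middle of the pack, its long side along the pack's. Lower each gently until it lies level on what is below it before letting go, never letting it drop or topple; keep the sample box upright throughout, and leave the other things on the bench where they are.

Things in the scene. Friction and masses are not known exactly. Their poses are not given: they have to be found in the camera images.
- pack_mid (a point): Large cream cold pack, stiff slab 170 long (x), 90 wide (y), 32 thick (z), 0.4 kg. Waisted: the middle 66 of its length is only 60 wide, to be pinched across y. Point: its centre, half-way through; z out of its upper broad face. Starts on the rack, x up the slope, face leaning 30 degrees away from the robot (x points back to it, give or take 17 degrees). Not the smaller pack flat on the bench.
- rack: Fixed aluminium rack, base 190 (x) by 110 (y). Origin: centre of its underside, z up, x uphill seen from above; slope 30 degrees from level. The pack's underside is 95 above the bench over the origin. It rests on ledges 80 wide under its two ends only, with a 17 lip at the lower end; beside and under the waist is open (60 clear below, 40 each way along the slope).
- tray_floor (a point): Shallow white foam tray, fixed to the bench: outside 246 (x) by 186 (y), 26 high, walls and floor 8 thick, inside 230 by 170. Point: middle of its inner floor, 8 above the bench; x along its long side, z up. A grey panel 200 by 120 marks the middle of the floor.
- box_mid (a point): Oblong sample box, lid shut, rigid: off-white below, grey lid, 104 long (x), 60 wide (y), 56 high (z), 0.25 kg. Stands upright on the bench; pinch it across y. Point: its centre, 28 above its underside; z up. The larger square box is not it.
- tube_rack: Bystander: small white tube rack 45 (x) by 120 (y) by 46 high over the caps, standing about 0.12 m beyond the sample box, along the box's x. Origin: centre of its underside.
- jar: Bystander: capped jar, 52 across, 65 high. Origin: centre of its underside.
- tape: Bystander: roll of paper tape lying flat, 72 across, 19 high. Origin: centre of its underside.
- small_pack: Bystander: small cold pack lying flat, 120 by 75 by 20. Origin: centre of its underside.
- timer: Bystander: flat bench timer 60 by 70 by 13. Origin: centre of its underside.
- vial: Bystander: capped vial 28 across, 40 high. Origin: centre of its underside.
Things that resemble listed ones, but are neither listed nor needed, are in the scene too. What is shaped like the part that bears pack_mid but black or orange is not meant.

How it is judged:
By the outcome, as a careful person would: the job done as asked, in the order asked, and still so for the second after the job is handed in, with the robot touching nothing.
It also fails if it takes over 54 s, if anything falls off the work surface, if the arm or the gripper's body presses on something with over 40 N, if the wrist force passes 120 N, or if a joint passes its speed limit or range.

## Working session

There is one attempt and no reset: what is moved stays moved. The work goes in short steps, Python scripts to look and compute and a tool call to move; the robot and the scene stay as the last step left them, time stands still between calls to the robot, and variables do not carry over. Pictures are saved under pics/ and viewed, and the job is handed in when it is done.

Besides the shell and the picture viewer there is one more tool, called after "Call:" as name(argument=value, ...) on one line, values as JSON. apply_moves: Moves the arm, as the interface text tells. Its arguments: {"type":"object","properties":{"motion":{"type":"array"},"gripper":{"type":"number"},"grip_force":{"type":"number"}},"required":["motion"]}

```bash
mkdir -p pics; python3 - <<'E'
from bench import arm
import cv2,numpy as np
print(arm.observe())
for n in("scene","top"):
    im=arm.camera(n); cv2.imwrite(f"pics/{n}0.png",im)
    c=arm.calibration(n); print(n,c, -np.array(c["R"]).T@np.array(c["t"]))
for n in("scene","top"):
  for q in("pack_mid","rack","tray_floor","box_mid"):
    try: print(n,q,arm.spot_in(n,q))
    except Exception as e: print(n,q,e)
print(arm.observe()["time"])
E
```

```text
{'time': 0.0, 'qpos': array([ 1.10426758e+00,  3.09051851e-01,  1.63519260e+00, -1.39083337e-05,
        1.19972559e+00, -6.96723333e-02]), 'joint_vel': array([-0.00071205, -0.00016412, -0.00085252,  0.00071456, -0.00153996,
       -0.00088426]), 'joint_torque': array([ 1.06693846e-03, -4.15251768e+01, -2.76661062e+01,  8.64316371e-05,
        9.95549373e-03, -6.45758860e-06]), 'tool_pos': array([0.24121145, 0.57567092, 0.23001505]), 'eef_rot': array([ 0.30952922,  1.54890297, -0.31315537]), 'force': array([0.12271399, 0.00372042, 0.80287592]), 'torque': array([-0.01246844,  0.04000202,  0.00095866]), 'finger_gap': 0.08561759452296197}
scene {'intrinsics': array([[519.42654183,   0.        , 321.58983566],
       [  0.        , 519.42654183, 232.55183287],
       [  0.        ,   0.        ,   1.        ]]), 'R': array([[ 0.87870278,  0.47724828, -0.0107469 ],
       [ 0.34845129, -0.65662614, -0.66889746],
       [-0.32628686,  0.58401729, -0.743277  ]]), 't': array([-0.45214412, -0.11620621,  1.62484006])} [ 0.96795646 -0.80945371  1.12511705]
top {'intrinsics': array([[438.9791802
[... 512 characters left out ...]
83.2, 48.6], 'p': 0.65}]
scene rack [{'box': [244.4, 349.6, 88.4, 47.2], 'p': 0.7}, {'box': [242.1, 320.9, 83.4, 69.1], 'p': 0.25}]
scene tray_floor [{'box': [334.9, 252.8, 110.0, 87.5], 'p': 0.8}]
scene box_mid [{'box': [364.6, 180.6, 40.5, 36.6], 'p': 0.72}, {'box': [414.1, 261.3, 26.0, 25.4], 'p': 0.71}, {'box': [403.0, 299.0, 22.7, 33.8], 'p': 0.2}]
top pack_mid [{'box': [462.4, 258.4, 62.1, 70.1], 'p': 0.8}, {'box': [422.9, 364.1, 51.2, 76.1], 'p': 0.65}, {'box': [537.9, 322.8, 64.7, 79.8], 'p': 0.65}]
top rack [{'box': [451.5, 268.9, 54.2, 70.7], 'p': 0.77}]
top tray_floor [{'box': [315.1, 242.5, 90.4, 105.0], 'p': 0.86}]
top box_mid [{'box': [207.1, 256.8, 43.6, 47.3], 'p': 0.71}]
0.5
```

View pics/scene0.png

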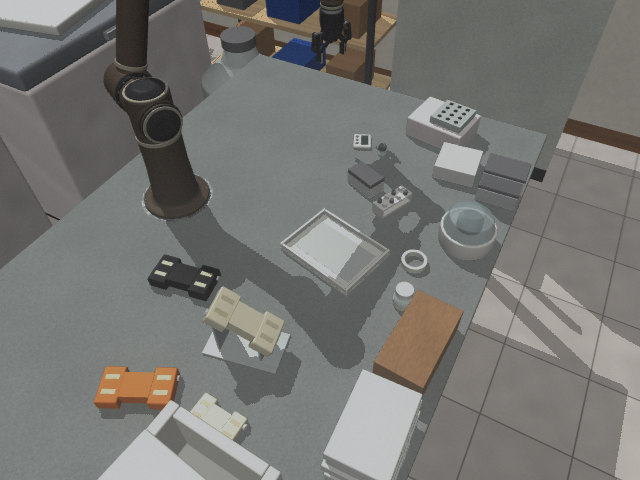

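View pics/top0.png

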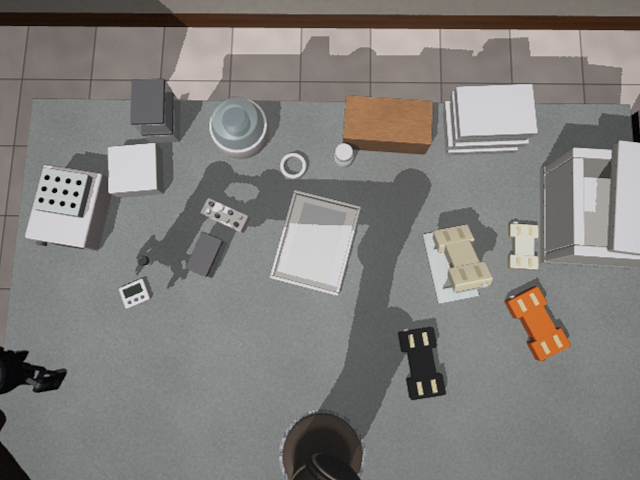

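Candidates for the pack (scene pixels): large cream on the rack (243,322), small cream flat (217,418), black (184,277), orange (139,388), so I choose the one on the rack. Candidates for the box: grey-lid oblong (366,181) and white square (459,163), so I choose the grey-lid one. I'll check both in close crops.

```bash
python3 - <<'E'
import cv2,numpy as np
s=cv2.imread("pics/scene0.png");t=cv2.imread("pics/top0.png")
def crop(im,x,y,w,h,k,n):
    c=cv2.resize(im[y:y+h,x:x+w],None,fx=k,fy=k,interpolation=cv2.INTER_CUBIC);return c
a=crop(s,195,280,100,100,4,0);b=crop(t,415,210,100,100,4,0)
cv2.imwrite("pics/pk.png",np.hstack([a,b]))
a=crop(s,335,150,80,80,5,0);b=crop(t,170,200,80,80,5,0)
cv2.imwrite("pics/bx.png",np.hstack([a,b]))
a=crop(s,270,200,130,100,3,0);b=crop(t,250,180,130,130,3,0)
cv2.imwrite("pics/tr.png",np.hstack([np.pad(a,((0,90),(0,0),(0,0))),b]))
from scipy.spatial.transform import Rotation as R
print(R.from_rotvec([0.30952922,1.54890297,-0.31315537]).as_matrix())
E
```

```text
[[-1.05774877e-03  3.86515068e-01  9.22282486e-01]
 [-2.12915909e-03  9.22280041e-01 -3.86516485e-01]
 [-9.99997174e-01 -2.37252348e-03 -1.52588509e-04]]
```

View pics/pk.png

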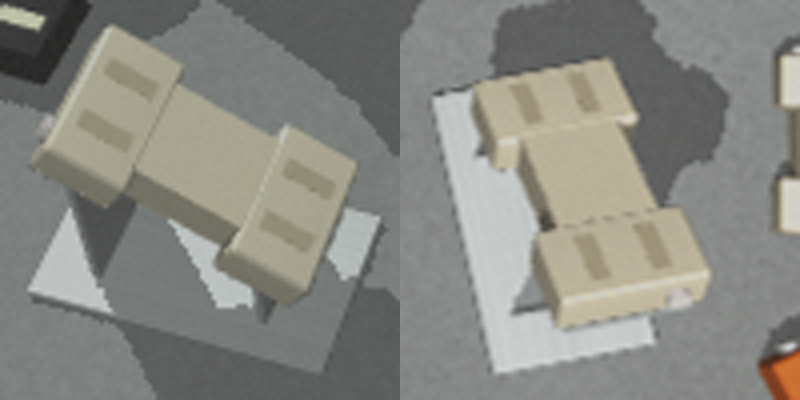

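View pics/bx.png

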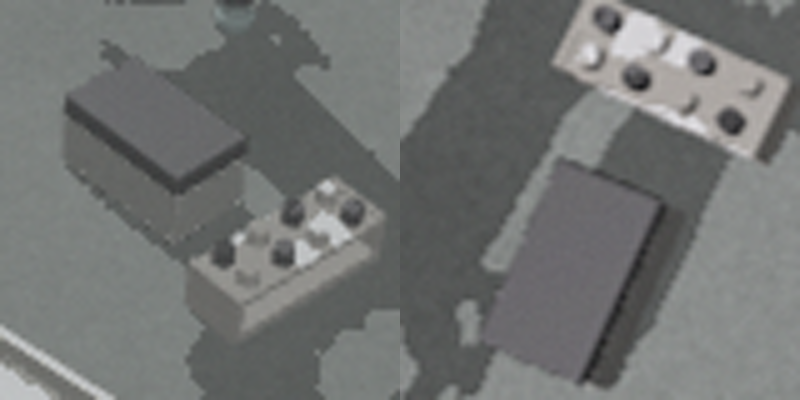

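View pics/tr.png

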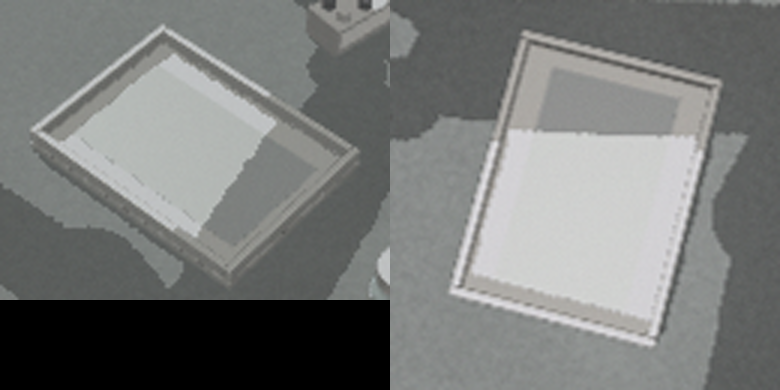

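The crops confirm both: a large waisted cream slab on the grey rack, and an oblong grey-lid box with the tube rack beyond it. Next I'll fit the poses.

```bash
cat > h.py <<'E'
import cv2,numpy as np,glob
from bench import arm
from scipy.optimize import minimize,least_squares
from scipy.spatial.transform import Rotation as Ro
C={n:arm.calibration(n) for n in("scene","top")}
def proj(n,X):
    c=C[n];P=np.atleast_2d(X)@np.array(c["R"]).T+np.array(c["t"]);p=P@np.array(c["intrinsics"]).T
    return p[:,:2]/p[:,2:]
def boxv(x0,x1,y,z0,z1):
    return np.array([[a,b,c] for a in(x0,x1) for b in(-y,y) for c in(z0,z1)])
PACK=[boxv(-.085,-.033,.045,-.016,.016),boxv(.033,.085,.045,-.016,.016),boxv(-.034,.034,.030,-.016,.016)]
def pose(x,y,z,yaw,pitch):
    # body x uphill by pitch
    return Ro.from_euler('ZY',[yaw,-pitch]).as_matrix(),np.array([x,y,z])
def sil(n,parts,R,t,roi,k=4):
    x0,y0,w,h=roi;m=np.zeros((h*k,w*k),np.uint8)
    for V in parts:
        p=(proj(n,V@R.T+t)-[x0,y0]+.5)*k-.5
        hull=cv2.convexHull(p.astype(np.float32))
        cv2.fillConvexPoly(m,np.round(hull*16).astype(np.int32),255,shift=4)
    return cv2.resize(m,(w,h),interpolation=cv2.INTER_AREA).astype(float)/255
def unproj(n,uv,z):
    c=C[n];R=np.array(c["R"]);o=-R.T@np.array(c["t"])
    d=R.T@np.linalg.inv(c["intrinsics"])@np.array([uv[0],uv[1],1.]);return o+d*(z-o[2])/d[2]
E
cat > fitpack.py <<'E'
from h import *
S=cv2.imread("pics/scene0.png");T=cv2.imread("pics/top0.png")
def cream(im,roi):
    x,y,w,h=roi;c=im[y:y+h,x:x+w].astype(float)
    m=((c[...,2]-c[...,0])>14).astype(np.uint8)
    n,l,st,_=cv2.connectedComponentsWithStats(m);i=1+np.argmax(st[1:,4])
    m=(l==i).astype(np.uint8); m=cv2.morphologyEx(m,cv2.MORPH_CLOSE,np.ones((3,3)))
    return m.astype(float)
rs=(195,280,100,85);rt=(425,215,75,85)
ms,mt=cream(S,rs),cream(T,rt)
print(ms.sum(),mt.sum())
def cost(p,pitch=np.pi/6):
    R,t=pose(*p[:4],p[4] if len(p)>4 else pitch)
    return np.abs(sil("scene",PACK,R,t,rs)-ms).sum()+np.abs(sil("top",PACK,R,t,rt)-mt).sum()
g=unproj("top",(463,258),.11);print(g)
best=None
for yaw in np.radians([150,165,180,195,210]):
    r=minimize(cost,[g[0],g[1],.11,yaw],method="Nelder-Mead",options=dict(initial_simplex=np.array([[g[0],g[1],.11,yaw]]*5)+np.vstack([np.zeros(4),np.diag([.02,.02,.02,.15])]),xatol=1e-4,fatol=.1,maxiter=400))
    if best is None or r.fun<best.fun:best=r
    print(r.x,np.degrees(r.x[3]),r.fun)
p=np.append(best.x,np.pi/6)
r=minimize(cost,p,method="Nelder-Mead",options=dict(initial_simplex=np.array([p]*6)+np.vstack([np.zeros(5),np.diag([.005,.005,.005,.05,.05])])));print("free pitch",r.x,np.degrees(r.x[3:]),r.fun)
R,t=pose(*p)
out=[]
for n,im,roi in(("scene",S,rs),("top",T,rt)):
    x,y,w,h=roi;c=cv2.resize(im[y:y+h,x:x+w],None,fx=5,fy=5)
    m=(sil(n,PACK,R,t,roi)>.5).astype(np.uint8);m=cv2.resize(m,None,fx=5,fy=5)
    cs,_=cv2.findContours(m,cv2.RETR_EXTERNAL,cv2.CHAIN_APPROX_NONE);cv2.drawContours(c,cs,-1,(0,0,255),1)
    q=((proj(n,t)[0]-[x,y]+.5)*5).astype(int);cv2.circle(c,tuple(map(int,q)),4,(255,0,0),-1);out.append(c)
o=np.hstack(out);cv2.imwrite("pics/pkfit.png",cv2.resize(o,None,fx=.9,fy=.9))
E
python3 fitpack.py
```

```text
2634.0 2306.0
[ 0.49206917 -0.33654416  0.11      ]
[ 0.49565538 -0.33184003  0.10799906  3.34420071] 191.6085866290151 469.90588235294115
[ 0.49503358 -0.33202155  0.10839805  3.34698305] 191.768002643991 470.7803921568627
[ 0.49525137 -0.33179387  0.10877781  3.33017168] 190.80478204900692 473.6705882352941
[ 0.49491838 -0.33183359  0.1077584   3.34582333] 191.7015560741169 472.4549019607843
[ 0.49504371 -0.33184493  0.10811135  3.34564699] 191.6914523321596 471.5254901960784
free pitch [ 0.49592393 -0.3319408   0.10794297  3.33886521  0.56294065] [191.30288516  32.25412325] 452.98431372549015
```

```bash
cat > fitbt.py <<'E'
from h import *
def cc(pts,x,y,k): return [( x+(a+.5)/k-.5, y+(b+.5)/k-.5) for a,b in pts]
# tray outer rim corners at z=.026 : order loop
ts=cc([(163,27),(357,151),(230,275),(32,131)],270,200,3)
tt=cc([(525-390,33),(720-390,82),(655-390,343),(452-390,291)],250,180,3)
def rect(p,L,W):
    x,y,a=p;c,s=np.cos(a),np.sin(a)
    return np.array([[x+c*i*L/2-s*j*W/2,y+s*i*L/2+c*j*W/2] for i,j in((1,1),(1,-1),(-1,-1),(-1,1))])
def fit(L,W,z,obs,p0):
    def f(p):
        X=np.c_[rect(p,L,W),np.full(4,z)];r=[]
        for n,o in obs: r+=list((proj(n,X)-np.array(o)).ravel())
        return r
    r=least_squares(f,p0);return r.x,np.round(r.fun,1)
for q in tt: print("t",unproj("top",q,.026))
for q in ts: print("s",unproj("scene",q,.026))
# top: image up = +x, left=+y. corners loop: (far,left),(far,right),(near,right),(near,left)
import itertools
def go(L,W,z,t,s,name,p0):
    for nm,obs in(("top",[("top",t)]),("scene",[("scene",s)]),("both",[("top",t),("scene",s)])):
        x,r=fit(L,W,z,obs,p0);print(name,nm,x[:2],np.degrees(x[2]),r)
g=np.mean([unproj("top",q,.026) for q in tt],0)
# scene order: far-left corner in world?
go(.246,.186,.026,tt,ts,"tray",[g[0],g[1],0])
bt=cc([(558-400,157),(662-400,203),(580-400,383),(484-400,340)],170,200,5)
bs=cc([(125,57),(247,141),(180,183),(66,98)],335,150,5)
for q in bt: print("t",unproj("top",q,.056))
for q in bs: print("s",unproj("scene",q,.056))
g=np.mean([unproj("top",q,.056) for q in bt],0)
go(.104,.06,.056,bt,[bs[1],bs[2],bs[3],bs[0]],"box",[g[0],g[1],0])
E
python3 fitbt.py
```

```text
t [0.6778981  0.08595228 0.026     ]
t [ 0.63522623 -0.08940807  0.026     ]
t [ 0.40275704 -0.03456265  0.026     ]
t [0.44509326 0.14350794 0.026     ]
s [0.44624188 0.14136604 0.026     ]
s [0.67981523 0.08400044 0.026     ]
s [ 0.63936102 -0.09532517  0.026     ]
s [ 0.40285777 -0.03561546  0.026     ]
tray top [0.54045971 0.02637368] -13.550349372145329 [-0.7 -1.4  1.3 -1.1  0.2  1.4 -0.8  0.9]
tray scene [0.5447794  0.02698575] 80.60797693798769 [ 11.5  -1.7  -0.6 -14.7 -10.4   0.6   1.   14.6]
tray both [0.5420311  0.02985316] 21.056095917867555 [-28.4  19.4 -28.3 -20.3  25.7 -21.8  26.5  20.1  57.4  16.3 -11.1  26.2
 -60.4 -24.1  16.7 -25.8]
t [0.55882401 0.32326864 0.056     ]
t [0.53543894 0.26781066 0.056     ]
t [0.44160831 0.30520404 0.056     ]
t [0.46291259 0.3559542  0.056     ]
s [0.45959653 0.35391196 0.056     ]
s [0.55963739 0.3175752  0.056     ]
s [0.53932323 0.26441375 0.056     ]
s [0.44416937 0.30155269 0.056     ]
box top [0.49972748 0.31305138] -20.912167329043776 [ 0.3 -0.1  0.6 -0.8  0.6  0.5 -1.5  0.4]
box scene [0.50068962 0.30942205] -19.756763647379913 [ 0.4 -0.5 -0.1  0.2 -1.1  0.3  0.8 -0. ]
box both [0.49984951 0.31215869] -20.529365196022564 [ 0.5 -0.1  0.8 -1.   1.1  0.4 -1.   0.5  0.4 -0.9 -0.2 -0.4 -0.9 -0.5
  1.2 -0.6]
```

View pics/pkfit.png

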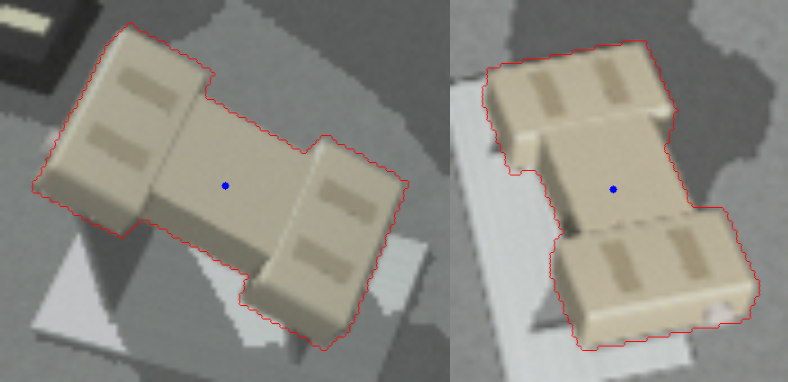

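Call:
apply_moves(motion=[0,0,0,-0.038,0,0,0,-0.038,0,0,0,-0.038,0,0,0,-0.038,0,0,0,-0.038,0,-0.2,0,0,0,-0.35,0,0,0,-0.4,0,0,0,-0.4,0,0,0,-0.4,0,0], gripper=0, grip_force=40)

```text
time: 1.33
tool_pos: [0.2816, 0.4089, 0.2312]
eef_rot: [-0.182, 1.559, 0.194]
force: [0.4, -0.4, 0.3]
finger_gap: 0.085
```

```bash
cat > d.py <<'E'
import sys,numpy as np
from bench import arm
from scipy.spatial.transform import Rotation as R
x,y,z,yaw=map(float,sys.argv[1:])
o=arm.observe();M=R.from_rotvec(o["eef_rot"]).as_matrix()
d=M.T@(np.array([x,y,z])-o["tool_pos"]);cy=np.degrees(np.arctan2(M[1,1],M[0,1]))
e=(yaw-cy+90)%180-90
print("t",o["time"],"pos",o["tool_pos"].round(4),"yaw",cy.round(2),"q",o["qpos"].round(2))
print("shift frac",(d/.1).round(3),"spin frac",round(-e/180,4),"gap",o["finger_gap"],"F",o["force"].round(1),"xaxis",M[:,0].round(3))
E
python3 d.py 0.495 -0.332 0.23 101.6
```

```text
t 1.3333 pos [0.2816 0.4089 0.2312] yaw 103.73 q [ 0.88  0.05  1.94  0.    1.14 -0.93]
shift frac [-0.044 -7.704  0.315] spin frac 0.0118 gap 0.08502698488511455 F [ 0.4 -0.4  0.3] xaxis [ 0.003  0.008 -1.   ]
```

Call:
apply_moves(motion=[0,-0.4,0.03,0.006,0,-0.4,0.03,0.006,0,-0.4,0.03,0,0,-0.4,0.03,0,0,-0.4,0.03,0,0,-0.4,0.03,0,0,-0.4,0.03,0,0,-0.4,0.03,0,0,-0.4,0.03,0,0,-0.4,0.03,0,0,-0.4,0.0,0,0,-0.4,0.0,0])

```text
time: 2.33
tool_pos: [0.4127, -0.074, 0.2327]
eef_rot: [-0.155, 1.543, 0.169]
force: [1.8, 1.0, 0.1]
finger_gap: 0.0854
```

```bash
python3 d.py 0.495 -0.332 0.23 101.6
```

```text
t 2.3333 pos [ 0.4127 -0.074   0.2327] yaw 101.87 q [-0.29 -0.12  2.1   0.02  1.15 -2.08]
shift frac [ 0.016 -2.694  0.275] spin frac 0.0015 gap 0.08535316003329238 F [1.8 1.  0.1] xaxis [ 0.021  0.011 -1.   ]
```

Call:
apply_moves(motion=[0,-0.4,0.05,0,0,-0.4,0.05,0,0,-0.4,0.05,0,0,-0.4,0.05,0,0,-0.4,0.05,0,0,-0.35,0.03,0,0,-0.2,0,0,0,-0.1,0,0,0,0,0,0])

```text
time: 3.08
tool_pos: [0.4949, -0.3479, 0.2343]
eef_rot: [-0.151, 1.536, 0.153]
force: [-0.3, 0.3, -0.0]
finger_gap: 0.0856
```

```bash
python3 d.py 0.495 -0.332 0.094 101.6
```

```text
t 3.0833 pos [ 0.4949 -0.3479  0.2343] yaw 101.16 q [-0.7   0.25  1.7   0.02  1.17 -2.47]
shift frac [ 1.403  0.158 -0.01 ] spin frac -0.0025 gap 0.08558241552271698 F [-0.3  0.3 -0. ] xaxis [ 0.029  0.004 -1.   ]
```

Call:
apply_moves(motion=[0,0.08,0,-0.0025,0,0.08,0,0,0.1,0,0,0,0.2,0,0,0,0.2,0,0,0,0.1,0,0,0,0,0,0,0])

```text
time: 3.67
tool_pos: [0.4919, -0.3194, 0.1722]
eef_rot: [-0.162, 1.535, 0.169]
force: [0.0, 0.6, -0.1]
finger_gap: 0.0854
```

```bash
python3 d.py 0.495 -0.332 0.094 101.6; python3 - <<'E'
from h import *
o=[]
for n,(x,y,w,h) in(("scene",(170,230,150,150)),("top",(400,180,150,150))):
    o.append(cv2.resize(arm.camera(n)[y:y+h,x:x+w],None,fx=2.6,fy=2.6,interpolation=cv2.INTER_CUBIC))
cv2.imwrite("pics/a1.png",np.hstack(o))
E
```

```text
t 3.6667 pos [ 0.4919 -0.3194  0.1722] yaw 102.12 q [-0.66  0.29  1.79  0.03  1.05 -2.46]
shift frac [ 0.782 -0.131 -0.02 ] spin frac 0.0029 gap 0.08539579669826582 F [ 0.   0.6 -0.1] xaxis [ 0.029  0.008 -1.   ]
```

View pics/a1.png

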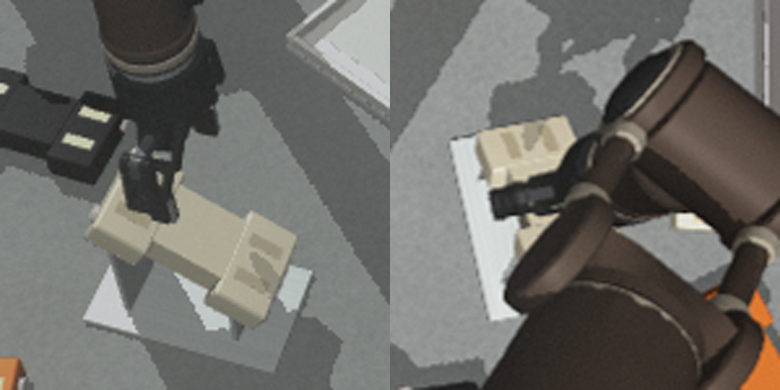

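Call:
apply_moves(motion=[0,-0.06,-0.01,0.003,0,-0.05,-0.01,0,0,0,0,0,0,0,0,0])

```text
time: 4.1
tool_pos: [0.4956, -0.3341, 0.1783]
eef_rot: [-0.159, 1.528, 0.156]
force: [-0.1, -0.2, -0.6]
finger_gap: 0.0857
```

```bash
python3 d.py 0.495 -0.332 0.094 101.6
```

```text
t 4.1 pos [ 0.4956 -0.3341  0.1783] yaw 101.56 q [-0.68  0.29  1.77  0.03  1.05 -2.46]
shift frac [ 0.842  0.027 -0.032] spin frac -0.0002 gap 0.08570711590648446 F [-0.1 -0.2 -0.6] xaxis [ 0.037  0.001 -0.999]
```

Call:
apply_moves(motion=[0.12,0.01,-0.005,0,0.12,0.01,-0.005,0,0.12,0,0,0,0.12,0,0,0,0.12,0,0,0,0.1,0,0,0,0.05,0,0,0,0,0,0,0])

```text
time: 4.77
tool_pos: [0.4963, -0.3323, 0.0944]
eef_rot: [-0.157, 1.529, 0.156]
force: [-0.7, 0.5, 0.2]
finger_gap: 0.0852
```

```bash
python3 d.py 0.495 -0.332 0.094 101.6
```

```text
t 4.7667 pos [ 0.4963 -0.3323  0.0944] yaw 101.48 q [-0.68  0.4   1.82  0.03  0.9  -2.47]
shift frac [ 0.004  0.005 -0.012] spin frac -0.0007 gap 0.08516973961832477 F [-0.7  0.5  0.2] xaxis [ 0.036  0.002 -0.999]
```

Well aligned, so I'll close gently.

Call:
apply_moves(motion=[0,0,0,0,0,0,0,0,0,0,0,0,0,0,0,0,0,0,0,0,0,0,0,0,0,0,0,0,0,0,0,0], gripper=255, grip_force=40)

```text
time: 5.43
tool_pos: [0.4957, -0.3318, 0.0934]
eef_rot: [-0.157, 1.531, 0.157]
force: [0.3, -0.1, -3.0]
finger_gap: 0.059
```

```bash
python3 d.py 0.495 -0.332 0.094 101.6; python3 - <<'E'
from h import *
o=[]
for n,(x,y,w,h) in(("scene",(170,230,150,150)),("top",(400,180,150,150))):
    o.append(cv2.resize(arm.camera(n)[y:y+h,x:x+w],None,fx=2.6,fy=2.6,interpolation=cv2.INTER_CUBIC))
cv2.imwrite("pics/a2.png",np.hstack(o))
E
```

```text
t 5.4333 pos [ 0.4957 -0.3318  0.0934] yaw 101.48 q [-0.68  0.4   1.82  0.03  0.9  -2.47]
shift frac [-0.006 -0.001 -0.007] spin frac -0.0006 gap 0.05900965522586107 F [ 0.3 -0.1 -3. ] xaxis [ 0.034  0.003 -0.999]
```

View pics/a2.png

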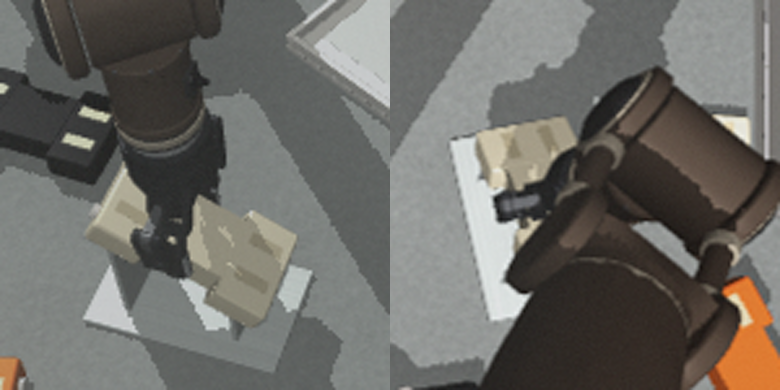

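The image shows the gripper pinching the waist (opening 59 mm). Now I'll lift.

Call:
apply_moves(motion=[-0.05,0,0,0,-0.1,0,0,0,-0.15,0,0,0,-0.2,0,0,0,-0.2,0,0,0,-0.2,0,0,0,-0.15,0,0,0,-0.05,0,0,0,0,0,0,0])

```text
time: 6.28
tool_pos: [0.4895, -0.3304, 0.2108]
eef_rot: [-0.154, 1.535, 0.16]
force: [0.3, -0.1, -3.5]
finger_gap: 0.0597
```

```bash
python3 d.py 0.541 0.025 0.15 76.3; python3 - <<'E'
from h import *
o=[]
for n,(x,y,w,h) in(("scene",(170,200,150,150)),("top",(400,180,150,150))):
    o.append(cv2.resize(arm.camera(n)[y:y+h,x:x+w],None,fx=2.6,fy=2.6,interpolation=cv2.INTER_CUBIC))
cv2.imwrite("pics/a3.png",np.hstack(o))
E
```

```text
t 6.2833 pos [ 0.4895 -0.3304  0.2108] yaw 101.5 q [-0.68  0.25  1.75  0.03  1.12 -2.46]
shift frac [0.648 3.379 1.194] spin frac 0.14 gap 0.059698955991339356 F [ 0.3 -0.1 -3.5] xaxis [ 0.03   0.007 -1.   ]
```

View pics/a3.png

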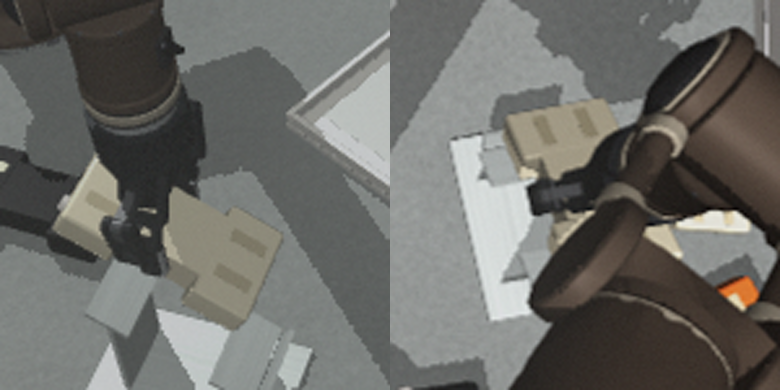

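Call:
apply_moves(motion=[0,0.15,0.05,0,0,0.25,0.1,0,0,0.35,0.12,0,0,0.35,0.12,0,0,0.35,0.12,0,0,0.35,0.12,0,0,0.35,0.12,0,0,0.35,0.12,0,0,0.3,0.12,0,0,0.2,0.1,0,0,0.1,0.03,0,0,0,0,0])

```text
time: 7.38
tool_pos: [0.5246, 0.0202, 0.1951]
eef_rot: [-0.135, 1.567, 0.171]
force: [0.6, -0.2, -2.6]
finger_gap: 0.059
```

Call:
apply_moves(motion=[0,0,0,0.028,0,0,0,0.035,0,0,0,0.035,0,0,0,0.03,0,0,0,0.012,0,0,0,0,0,0,0,0])

```text
time: 7.97
tool_pos: [0.5154, 0.0208, 0.1858]
eef_rot: [0.221, 1.588, -0.192]
force: [-1.1, 0.2, -3.2]
finger_gap: 0.0595
```

```bash
python3 d.py 0.541 0.025 0.15 76.3
```

```text
t 7.9667 pos [0.5154 0.0208 0.1858] yaw 74.95 q [-0.06  0.16  1.91  0.02  1.09 -1.38]
shift frac [0.353 0.102 0.247] spin frac -0.0075 gap 0.05946828687653152 F [-1.1  0.2 -3.2] xaxis [-0.024  0.022 -0.999]
```

Call:
apply_moves(motion=[0,0.05,0.12,-0.0075,0,0.05,0.1,0,0,0,0.02,0,0,0,0,0,0,0,0,0])

```text
time: 8.38
tool_pos: [0.5396, 0.0233, 0.1827]
eef_rot: [0.201, 1.595, -0.173]
force: [-0.3, 0.5, -3.8]
finger_gap: 0.0593
```

```bash
python3 d.py 0.541 0.025 0.15 76.3; python3 - <<'E'
from h import *
o=[]
for n,(x,y,w,h) in(("scene",(230,130,200,200)),("top",(220,130,200,200))):
    im=arm.camera(n);cv2.imwrite(f"pics/{n}_b1.png",im)
    o.append(cv2.resize(im[y:y+h,x:x+w],None,fx=2,fy=2,interpolation=cv2.INTER_CUBIC))
cv2.imwrite("pics/b1.png",np.hstack(o))
E
```

```text
t 8.3833 pos [0.5396 0.0233 0.1827] yaw 76.39 q [-0.05  0.22  1.86  0.02  1.1  -1.39]
shift frac [0.327 0.015 0.021] spin frac 0.0005 gap 0.059317700901567995 F [-0.3  0.5 -3.8] xaxis [-0.03   0.021 -0.999]
```

View pics/b1.png

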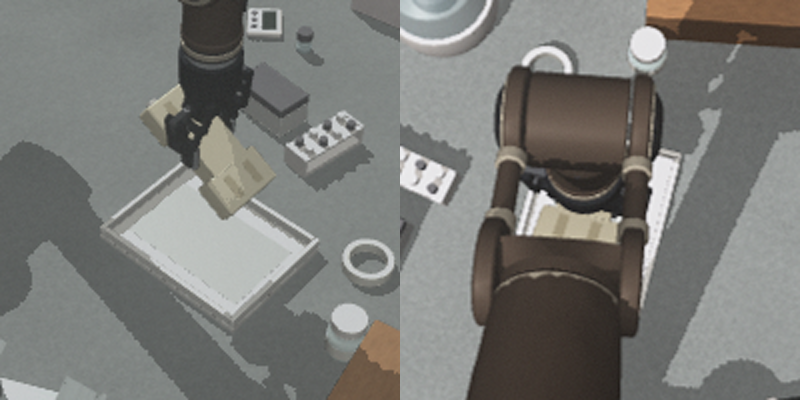

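Call:
apply_moves(motion=[0.1,0.01,-0.01,0,0.2,0.01,-0.01,0,0.2,0,0,0,0.2,0,0,0,0.2,0,0,0,0.1,0,0,0,0.05,0,0,0,0,0,0,0], grip_force=25)

```text
time: 9.15
tool_pos: [0.5333, 0.0287, 0.073]
eef_rot: [0.201, 1.593, -0.173]
force: [0.4, -0.1, -4.2]
finger_gap: 0.0596
```

```bash
python3 d.py 0.537 0.026 0.055 76.3
```

```text
t 9.15 pos [0.5333 0.0287 0.073 ] yaw 76.39 q [-0.04  0.36  1.93  0.03  0.88 -1.39]
shift frac [ 0.178 -0.02   0.048] spin frac 0.0005 gap 0.059594669739840025 F [ 0.4 -0.1 -4.2] xaxis [-0.028  0.021 -0.999]
```

Call:
apply_moves(motion=[0.05,-0.03,0.03,0,0.05,0,0.02,0,0.05,0,0,0,0.05,0,0,0,0.05,0,0,0,0,0,0,0])

```text
time: 9.65
tool_pos: [0.5414, 0.0246, 0.0509]
eef_rot: [0.202, 1.585, -0.172]
force: [0.1, -0.4, -3.4]
finger_gap: 0.0595
```

```bash
python3 d.py 0.537 0.026 0.009 76.3
```

```text
t 9.65 pos [0.5414 0.0246 0.0509] yaw 76.37 q [-0.05  0.41  1.93  0.03  0.83 -1.4 ]
shift frac [ 0.42  -0.004 -0.036] spin frac 0.0004 gap 0.05950087928814938 F [ 0.1 -0.4 -3.4] xaxis [-0.02   0.021 -1.   ]
```

Call:
apply_moves(motion=[0.04,0,-0.015,0,0.04,0,-0.015,0,0.04,0,0,0,0.04,0,0,0,0,0,0,0])

```text
time: 10.07
tool_pos: [0.5395, 0.0263, 0.041]
eef_rot: [0.203, 1.584, -0.173]
force: [-0.0, -1.1, -3.3]
finger_gap: 0.0593
```

```bash
python3 d.py 0.537 0.026 0.009 76.3; python3 - <<'E'
from h import *
o=[]
for n,(x,y,w,h) in(("scene",(260,170,150,150)),("top",(240,170,150,150))):
    im=arm.camera(n)
    o.append(cv2.resize(im[y:y+h,x:x+w],None,fx=2.6,fy=2.6,interpolation=cv2.INTER_CUBIC))
cv2.imwrite("pics/b2.png",np.hstack(o))
E
```

```text
t 10.0667 pos [0.5395 0.0263 0.041 ] yaw 76.33 q [-0.04  0.42  1.93  0.03  0.81 -1.4 ]
shift frac [ 0.321 -0.014 -0.016] spin frac 0.0002 gap 0.05925373262411427 F [-0.  -1.1 -3.3] xaxis [-0.019  0.021 -1.   ]
```

View pics/b2.png

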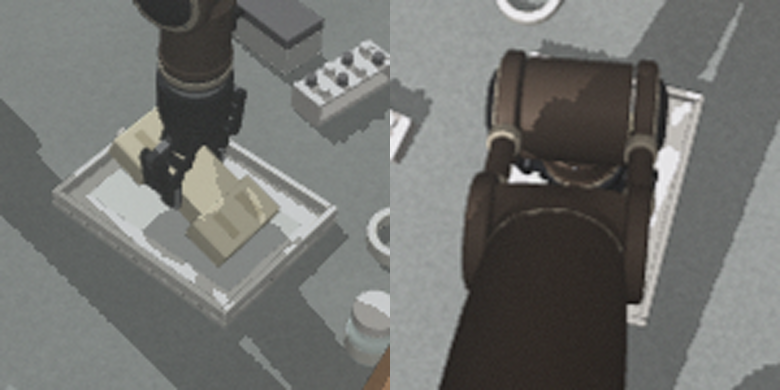

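Call:
apply_moves(motion=[0.04,-0.01,-0.01,0,0.04,0,0,0,0.04,0,0,0,0.03,0,0,0,0,0,0,0])

```text
time: 10.58
tool_pos: [0.5384, 0.0266, 0.0282]
eef_rot: [0.204, 1.584, -0.172]
force: [-0.7, 0.5, 1.1]
finger_gap: 0.0597
```

```bash
python3 d.py 0.537 0.026 0.009 76.3
```

```text
t 10.5833 pos [0.5384 0.0266 0.0282] yaw 76.29 q [-0.04  0.44  1.94  0.03  0.78 -1.4 ]
shift frac [ 0.192 -0.012 -0.008] spin frac -0.0 gap 0.05971224064034524 F [-0.7  0.5  1.1] xaxis [-0.019  0.023 -1.   ]
```

Call:
apply_moves(motion=[0.03,0,0,0,0.03,0,0,0,0.03,0,0,0,0,0,0,0], grip_force=20)

```text
time: 10.92
tool_pos: [0.5387, 0.0268, 0.0192]
eef_rot: [0.204, 1.583, -0.172]
force: [-3.2, -0.0, 2.7]
finger_gap: 0.0594
```

```bash
python3 d.py 0.537 0.026 0.009 76.3; python3 - <<'E'
from h import *
o=[]
for n,(x,y,w,h) in(("scene",(260,170,150,150)),):
    im=arm.camera(n)
    o.append(cv2.resize(im[y:y+h,x:x+w],None,fx=4,fy=4,interpolation=cv2.INTER_CUBIC))
cv2.imwrite("pics/b3.png",np.hstack(o))
E
```

```text
t 10.9167 pos [0.5387 0.0268 0.0192] yaw 76.28 q [-0.04  0.46  1.94  0.03  0.77 -1.4 ]
shift frac [ 0.102 -0.014 -0.012] spin frac -0.0001 gap 0.059377209207774666 F [-3.2 -0.   2.7] xaxis [-0.018  0.023 -1.   ]
```

View pics/b3.png

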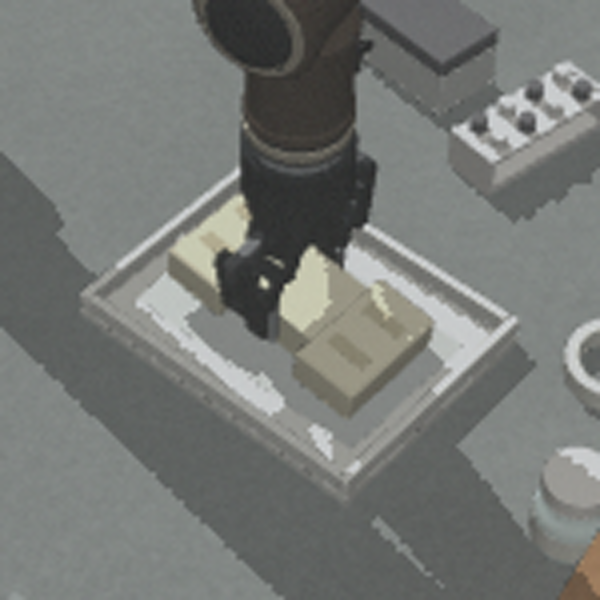

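Call:
apply_moves(motion=[0.03,0,0,0,0.03,0,0,0,0.02,0,0,0,0,0,0,0])

```text
time: 11.3
tool_pos: [0.5387, 0.0271, 0.0104]
eef_rot: [0.205, 1.583, -0.172]
force: [-2.7, 0.2, 3.2]
finger_gap: 0.0591
```

```bash
python3 d.py 0.537 0.026 0.009 76.3
```

```text
t 11.3 pos [0.5387 0.0271 0.0104] yaw 76.27 q [-0.04  0.47  1.94  0.03  0.75 -1.4 ]
shift frac [ 0.014 -0.015 -0.014] spin frac -0.0002 gap 0.05906562562843793 F [-2.7  0.2  3.2] xaxis [-0.018  0.023 -1.   ]
```

Call:
apply_moves(motion=[0.02,0,0,0,0.01,0,0,0,0,0,0,0])

```text
time: 11.55
tool_pos: [0.5385, 0.0272, 0.0069]
eef_rot: [0.205, 1.583, -0.172]
force: [-2.5, 1.0, 4.3]
finger_gap: 0.0596
```

```bash
python3 d.py 0.537 0.026 0.009 76.3; python3 - <<'E'
from h import *
o=[]
for n,(x,y,w,h) in(("scene",(260,170,150,150)),):
    im=arm.camera(n);cv2.imwrite("pics/scene_b4.png",im)
    o.append(cv2.resize(im[y:y+h,x:x+w],None,fx=4,fy=4,interpolation=cv2.INTER_CUBIC))
    c=o[0]
    R,t=pose(.541,.025,.024,np.radians(-13.7),0)
    for V in PACK:
        hu=cv2.convexHull(((proj(n,V@R.T+t)-[x,y]+.5)*4-.5).astype(np.int32));cv2.polylines(c,[hu],True,(0,0,255),1)
cv2.imwrite("pics/b4.png",np.hstack(o))
E
```

```text
t 11.55 pos [0.5385 0.0272 0.0069] yaw 76.27 q [-0.04  0.48  1.94  0.03  0.74 -1.4 ]
shift frac [-0.021 -0.015 -0.012] spin frac -0.0002 gap 0.05957790266218589 F [-2.5  1.   4.3] xaxis [-0.018  0.023 -1.   ]
```

View pics/b4.png

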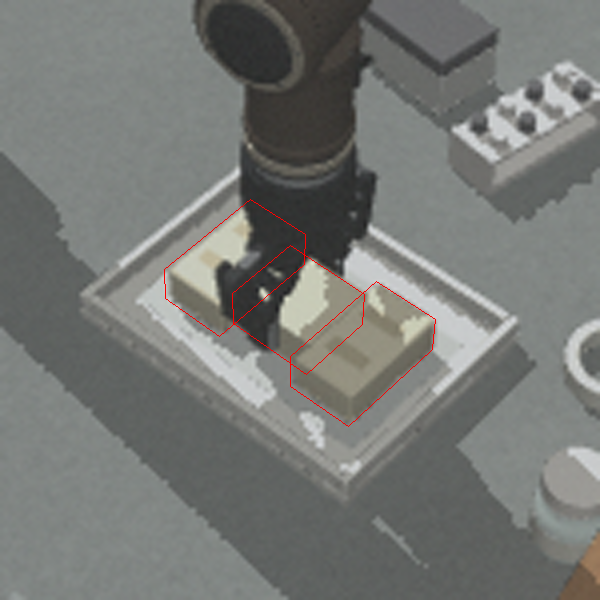

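Call:
apply_moves(motion=[0.02,0,0,0,0.02,0,0,0,0,0,0,0])

```text
time: 11.85
tool_pos: [0.5388, 0.0272, 0.0073]
eef_rot: [0.204, 1.586, -0.173]
force: [0.2, 0.2, -3.0]
finger_gap: 0.0593
```

```bash
python3 d.py 0.537 0.026 0.009 76.3; cat > look.py <<'E'
from h import *
import sys
o=[]
for n,(x,y,w,h) in(("scene",(260,170,150,150)),):
    im=arm.camera(n);cv2.imwrite(f"pics/scene_{sys.argv[1]}.png",im)
    o.append(cv2.resize(im[y:y+h,x:x+w],None,fx=4,fy=4,interpolation=cv2.INTER_CUBIC))
    c=o[0]
    R,t=pose(.541,.025,.024,np.radians(-13.7),0)
    for V in PACK[:2]:
        hu=cv2.convexHull(((proj(n,V@R.T+t)-[x,y]+.5)*4-.5).astype(np.int32));cv2.polylines(c,[hu],True,(0,0,255),1)
cv2.imwrite(f"pics/{sys.argv[1]}.png",np.hstack(o))
E
python3 look.py b5
```

```text
t 11.85 pos [0.5388 0.0272 0.0073] yaw 76.3 q [-0.04  0.48  1.94  0.03  0.75 -1.4 ]
shift frac [-0.017 -0.016 -0.015] spin frac -0.0 gap 0.05930206429714829 F [ 0.2  0.2 -3. ] xaxis [-0.021  0.022 -1.   ]
```

View pics/b5.png

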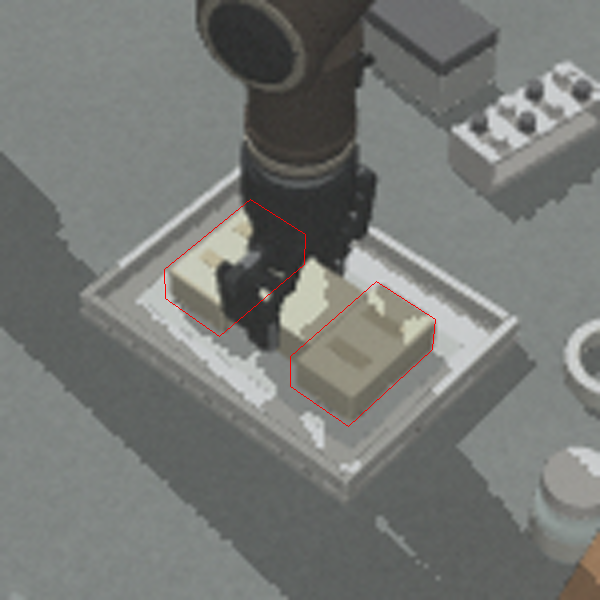

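Call:
apply_moves(motion=[0.03,0,0,0,0.03,0,0,0])

```text
time: 12.07
tool_pos: [0.5394, 0.0273, 0.0061]
eef_rot: [0.202, 1.589, -0.172]
force: [-12.8, 1.6, 32.6]
finger_gap: 0.0594
```

```bash
python3 d.py 0.537 0.026 0.009 76.3
```

```text
t 12.0667 pos [0.5394 0.0273 0.0061] yaw 76.39 q [-0.04  0.48  1.93  0.03  0.75 -1.4 ]
shift frac [-0.029 -0.018 -0.021] spin frac 0.0005 gap 0.05943767928707551 F [-12.8   1.6  32.6] xaxis [-0.024  0.022 -0.999]
```

```bash
python3 look.py b6; python3 d.py 0.537 0.026 0.009 76.3
```

```text
t 12.1167 pos [0.5394 0.0273 0.0061] yaw 76.38 q [-0.04  0.48  1.93  0.03  0.75 -1.4 ]
shift frac [-0.028 -0.018 -0.021] spin frac 0.0005 gap 0.05972106301776543 F [-9.3  2.2 25.5] xaxis [-0.024  0.022 -0.999]
```

View pics/b6.png

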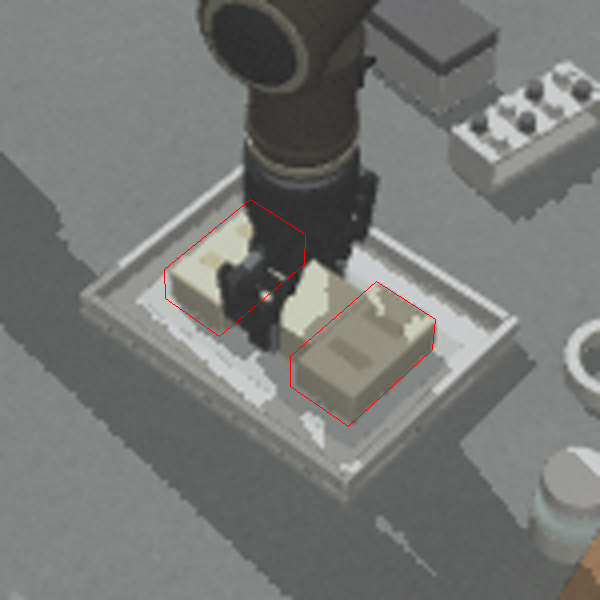

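```bash
python3 - <<'E'
from h import *
im=cv2.imread("pics/scene_b6.png");x,y,w,h=290,205,90,75;k=8
c=cv2.resize(im[y:y+h,x:x+w],None,fx=k,fy=k,interpolation=cv2.INTER_CUBIC)
for col,p in(((0,0,255),0),((255,0,0),4)):
    R,t=pose(.541,.025,.024+.085*np.sin(np.radians(p)),np.radians(166.3),np.radians(p))
    for V in PACK[:2]:
        hu=cv2.convexHull(((proj("scene",V@R.T+t)-[x,y]+.5)*k-.5).astype(np.int32));cv2.polylines(c,[hu],True,col,1)
cv2.imwrite("pics/b6z.png",c)
E
```

```text
(no output)
```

View pics/b6z.png

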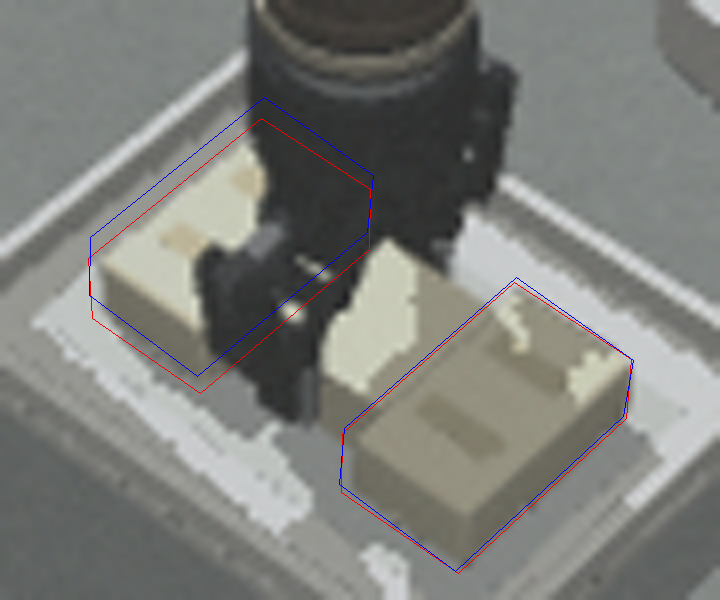

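```bash
cat > vf.py <<'E'
from h import *
x,y,k=290,205,8
def model(p):
    R=Ro.from_euler('ZYX',[p[3],p[4],p[5]]).as_matrix();return R,np.array(p[:3])
V={}
for a,n in((-.085,'n'),(-.033,'ni'),(.033,'fi'),(.085,'f')):
  for b,m in((.045,'L'),(-.045,'R')):
    for c,l in((.016,'t'),(-.016,'b')): V[n+m+l]=[a,b,c]
p0=[.541,.025,.024,np.radians(-13.7),0,0]
R,t=model(p0)
for q in V: print(q,((proj("scene",np.array(V[q])@R.T+t)[0]-[x,y]+.5)*k-.5).round())
E
python3 vf.py
```

```text
nLt [262. 119.]
nLb [263. 179.]
nRt [ 89. 259.]
nRb [ 92. 318.]
niLt [371. 190.]
niLb [370. 250.]
niRt [198. 334.]
niRb [200. 394.]
fiLt [514. 283.]
fiLb [511. 343.]
fiRt [342. 434.]
fiRb [342. 493.]
fLt [631. 359.]
fLb [626. 419.]
fRt [460. 515.]
fRb [458. 574.]
```

Call:
apply_moves(motion=[0,0,0,0])

```text
time: 12.2
tool_pos: [0.5397, 0.0273, 0.0071]
eef_rot: [0.201, 1.588, -0.172]
force: [0.7, 0.3, -3.7]
finger_gap: 0.0594
```

```bash
python3 d.py 0.537 0.026 0.009 76.3
```

```text
t 12.2 pos [0.5397 0.0273 0.0071] yaw 76.4 q [-0.04  0.48  1.93  0.03  0.75 -1.4 ]
shift frac [-0.019 -0.019 -0.024] spin frac 0.0006 gap 0.05941123810168958 F [ 0.7  0.3 -3.7] xaxis [-0.023  0.021 -1.   ]
```

Call:
apply_moves(motion=[0.015,0,0,0])

```text
time: 12.28
tool_pos: [0.5405, 0.0272, 0.0062]
eef_rot: [0.201, 1.586, -0.172]
force: [-6.0, 1.5, 19.1]
finger_gap: 0.0595
```

Call:
apply_moves(motion=[0.01,0,0,0,0.008,0,0,0])

```text
time: 12.45
tool_pos: [0.5405, 0.0272, 0.0062]
eef_rot: [0.201, 1.588, -0.172]
force: [-5.0, 0.8, 10.4]
finger_gap: 0.0597
```

Call:
apply_moves(motion=[0.005,0,0,0,0,0,0,0,0,0,0,0,0,0,0,0,0,0,0,0], gripper=0)

```text
time: 12.87
tool_pos: [0.5417, 0.0269, 0.0036]
eef_rot: [0.201, 1.586, -0.172]
force: [-0.4, 0.3, -0.1]
finger_gap: 0.0852
```

Call:
apply_moves(motion=[-0.05,0,0,0,-0.1,0,0,0,-0.15,0,0,0,-0.3,0,0,0,-0.3,0,0,0,-0.3,0,0,0,-0.2,0,0,0])

```text
time: 13.45
tool_pos: [0.5389, 0.0239, 0.1449]
eef_rot: [0.201, 1.601, -0.174]
force: [1.2, 0.3, 0.7]
finger_gap: 0.0856
```

```bash
python3 d.py 0.5 0.3115 0.2 69.5;
```

```text
t 13.45 pos [0.5389 0.0239 0.1449] yaw 76.39 q [-0.05  0.27  1.88  0.02  1.03 -1.39]
shift frac [-0.473  2.71  -1.075] spin frac 0.0383 gap 0.08561835961736859 F [1.2 0.3 0.7] xaxis [-0.036  0.022 -0.999]
```

Call:
apply_moves(motion=[-0.1,0.1,-0.05,0.01,-0.1,0.15,-0.06,0.01,-0.1,0.2,-0.06,0.01,-0.1,0.2,-0.06,0.008,-0.05,0.2,-0.06,0,0,0.2,-0.06,0,0,0.2,-0.06,0,0,0.2,-0.06,0,0,0.2,-0.06,0,0,0.2,-0.06,0,0,0.15,-0.06,0,0,0.1,-0.05,0])

```text
time: 14.45
tool_pos: [0.5524, 0.2509, 0.22]
eef_rot: [0.308, 1.56, -0.271]
force: [0.3, -0.6, 0.4]
finger_gap: 0.0854
```

```bash
python3 d.py 0.5 0.3115 0.2 69.5;
```

```text
t 14.45 pos [0.5524 0.2509 0.22  ] yaw 68.86 q [ 0.34  0.28  1.69  0.03  1.16 -0.87]
shift frac [ 0.217  0.372 -0.705] spin frac -0.0036 gap 0.08540612995918347 F [ 0.3 -0.6  0.4] xaxis [-0.004  0.024 -1.   ]
```

Tilt is now small. I'll take a clear look at the pack before moving on.

Call:
apply_moves(motion=[0,0.1,-0.15,-0.0036,0,0.1,-0.2,0,0,0.1,-0.2,0,0,0.05,-0.15,0,0,0,0,0])

```text
time: 14.87
tool_pos: [0.4973, 0.3122, 0.2249]
eef_rot: [0.3, 1.558, -0.26]
force: [0.2, -0.6, 0.2]
finger_gap: 0.0854
```

```bash
python3 d.py 0.5 0.3115 0.018 69.5; python3 look.py c1;  python3 - <<'E'
from h import *
im=arm.camera("top");cv2.imwrite("pics/top_c1.png",im)
x,y,w,h=170,170,200,150
cv2.imwrite("pics/c1t.png",cv2.resize(im[y:y+h,x:x+w],None,fx=4,fy=4,interpolation=cv2.INTER_CUBIC))
E
```

```text
t 14.8667 pos [0.4973 0.3122 0.2249] yaw 69.58 q [ 0.47  0.23  1.74  0.03  1.16 -0.75]
shift frac [ 2.069 -0.047  0.048] spin frac 0.0005 gap 0.08540752588103386 F [ 0.2 -0.6  0.2] xaxis [-0.001  0.026 -1.   ]
```

View pics/c1.png

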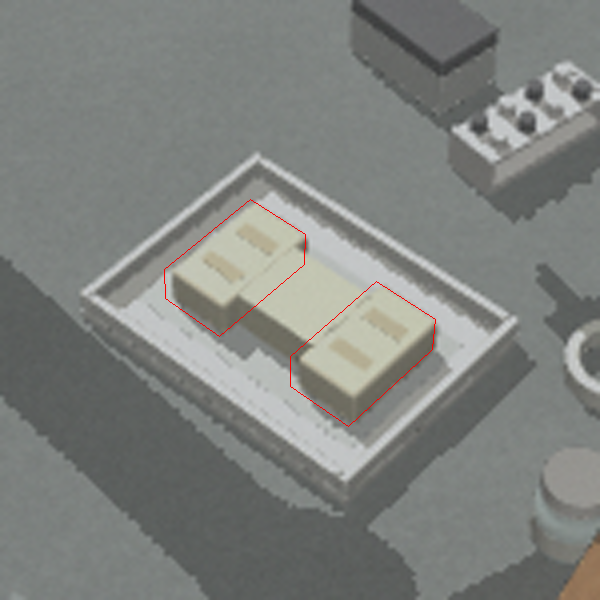

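View pics/c1t.png

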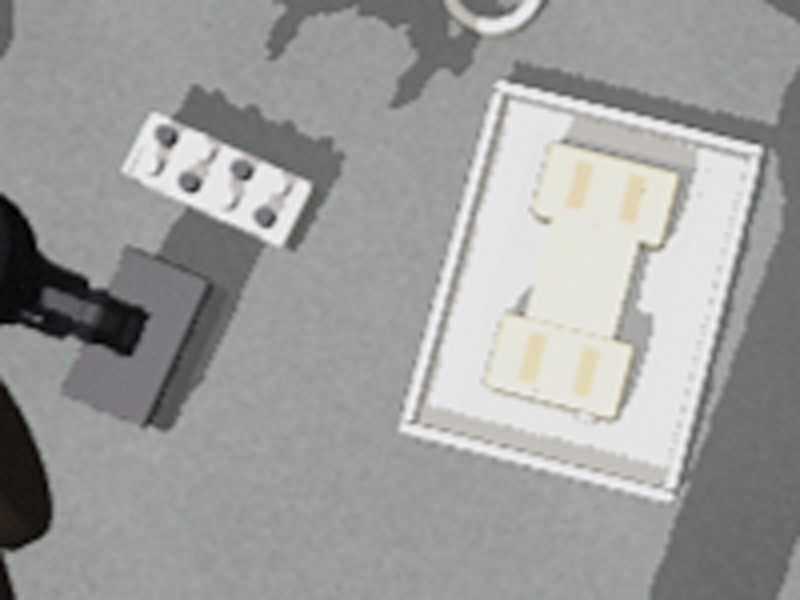

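The pack lies flat in the tray and looks centred (top crop: pack centre about (580,280), tray about (582,290)). I'll fit its pose.

```bash
cat > fp2.py <<'E'
from h import *
import sys
S=cv2.imread("pics/scene_c1.png");T=cv2.imread("pics/top_c1.png")
rs=(285,205,100,80);rt=(280,195,70,90)
def cr(im,r,th):
    x,y,w,h=r;c=im[y:y+h,x:x+w].astype(float);d=c[...,2]-c[...,0]
    m=(d>th).astype(np.uint8);n,l,st,_=cv2.connectedComponentsWithStats(m);i=1+np.argmax(st[1:,4])
    return cv2.morphologyEx((l==i).astype(np.uint8),cv2.MORPH_CLOSE,np.ones((5,5))).astype(float)
ms,mt=cr(S,rs,13),cr(T,rt,13);print(ms.sum(),mt.sum())
cv2.imwrite("pics/m.png",np.hstack([cv2.resize(ms,None,fx=4,fy=4)*255,cv2.resize(np.pad(mt,((0,0),(0,0)))[:80],None,fx=4,fy=4)*255]))
def cost(p):
    z,pi=(p[3],p[4]) if len(p)>3 else (.024,0)
    R,t=pose(p[0],p[1],z,p[2],pi)
    return (np.abs(sil("scene",PACK,R,t,rs)-ms).sum()*us+np.abs(sil("top",PACK,R,t,rt)-mt).sum()*ut)
for us,ut in((1,1),(0,1),(1,0)):
  for p in([.541,.025,-.24],[.541,.025,-.24,.024,0]):
    d=np.diag([.006,.006,.05,.006,.05][:len(p)])
    r=minimize(cost,p,method="Nelder-Mead",options=dict(initial_simplex=np.vstack([p,p+d]),xatol=1e-5,fatol=.01))
    print(us,ut,r.x.round(4),np.degrees(r.x[2:]).round(2),r.fun)
E
python3 fp2.py
```

```text
1462.0 371.0
1 1 [ 0.5444  0.027  -0.2408] [-13.79] 2055.513725490196
1 1 [ 0.5442  0.0277 -0.2566  0.0245  0.0963] [-14.7    1.41   5.52] 1998.7058823529412
0 1 [ 0.5447  0.0269 -0.2334] [-13.37] 1656.61568627451
0 1 [ 0.8291 -0.2201  3.2366 -1.0647  4.9993] [185.44 -61.   286.44] 371.0
1 0 [ 0.5403  0.0291 -0.2777] [-15.91] 382.0862745098039
1 0 [ 0.4875  0.1384 -0.1814 -0.1183 -0.1127] [-10.39  -6.78  -6.46] 149.21176470588236[ WARN:0@0.444] global loadsave.cpp:1063 imwrite_ Unsupported depth image for selected encoder is fallbacked to CV_8U.
```

View pics/m.png

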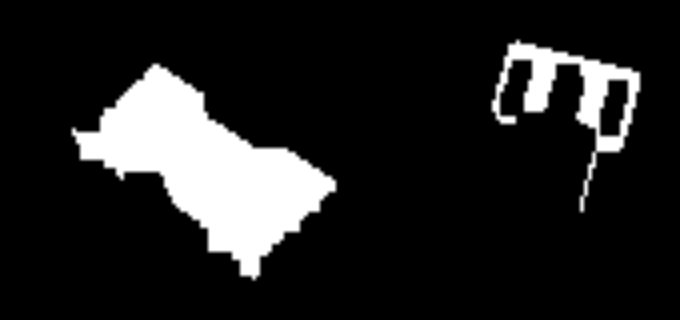

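```bash
python3 - <<'E'
from h import *
im=cv2.imread("pics/top_c1.png");x,y,w,h=268,188,96,108;k=7
def draw(n,im,x,y,w,h,k,p):
    c=cv2.resize(im[y:y+h,x:x+w],None,fx=k,fy=k,interpolation=cv2.INTER_CUBIC)
    c=np.clip((c.astype(float)-60)*1.3,0,255).astype(np.uint8) if n=="top" else c
    R,t=pose(p[0],p[1],.024,p[2],0)
    for zz,col in((.016,(0,0,255)),):
        P=np.array([[a,b,zz] for a,b in((-.085,-.045),(-.033,-.045),(-.033,-.03),(.033,-.03),(.033,-.045),(.085,-.045),(.085,.045),(.033,.045),(.033,.03),(-.033,.03),(-.033,.045),(-.085,.045))])
        cv2.polylines(c,[((proj(n,P@R.T+t)-[x,y]+.5)*k-.5).astype(np.int32)],True,col,1)
    R,t=pose(.541,.025,.026,np.radians(-13.7),0)
    P=np.array([[a*.123,b*.093,0] for a,b in((-1,-1),(1,-1),(1,1),(-1,1))])
    cv2.polylines(c,[((proj(n,P@R.T+t)-[x,y]+.5)*k-.5).astype(np.int32)],True,(0,160,0),1)
    return c
p=[.543,.026,np.radians(-13.7)]
cv2.imwrite("pics/c2t.png",cv2.resize(draw("top",im,x,y,w,h,k,p),None,fx=.79,fy=.79))
cv2.imwrite("pics/c2s.png",draw("scene",cv2.imread("pics/scene_c1.png"),278,202,112,94,7,p)[:600])
E
```

```text
(no output)
```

View pics/c2t.png

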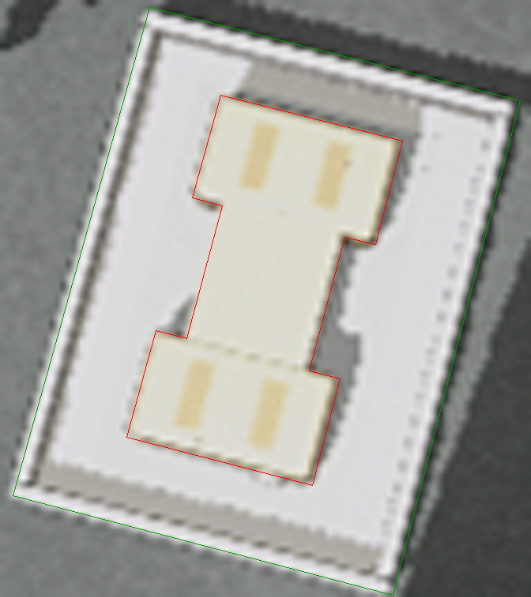

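View pics/c2s.png

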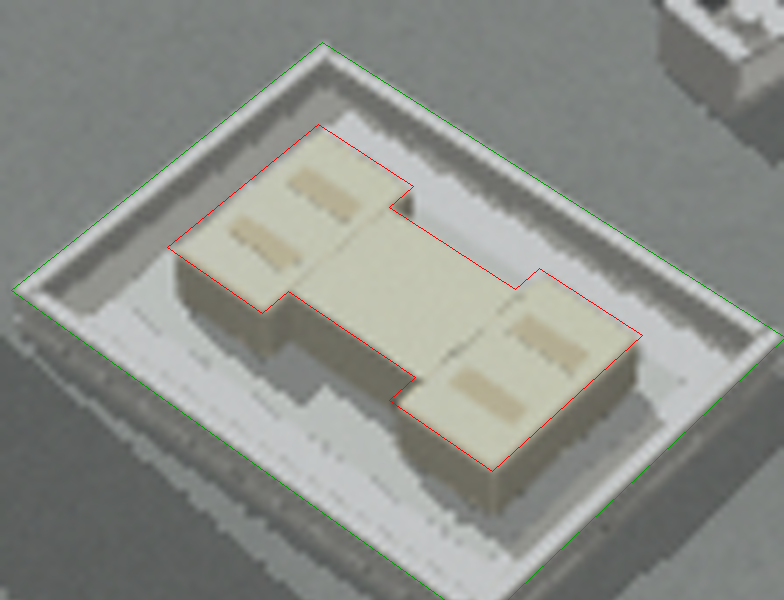

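Call:
apply_moves(motion=[0.1,-0.03,0.03,0,0.2,-0.02,0.02,0,0.2,0,0,0,0.2,0,0,0,0.2,0,0,0,0.2,0,0,0,0.1,0,0,0,0,0,0,0])

```text
time: 15.63
tool_pos: [0.5123, 0.2981, 0.0995]
eef_rot: [0.307, 1.546, -0.268]
force: [0.1, -0.3, 0.1]
finger_gap: 0.0855
```

```bash
python3 d.py 0.5 0.3115 0.018 69.5
```

```text
t 15.6333 pos [0.5123 0.2981 0.0995] yaw 69.01 q [ 0.44  0.39  1.82  0.02  0.91 -0.77]
shift frac [ 0.816  0.06  -0.164] spin frac -0.0027 gap 0.08554049705294549 F [ 0.1 -0.3  0.1] xaxis [ 0.01   0.023 -1.   ]
```

Call:
apply_moves(motion=[0,0.03,-0.06,-0.0027,0,0.03,-0.06,0,0,0,-0.03,0,0,0,0,0,0,0,0,0])

```text
time: 16.05
tool_pos: [0.5019, 0.3093, 0.1019]
eef_rot: [0.303, 1.544, -0.261]
force: [0.7, 0.9, 0.6]
finger_gap: 0.0851
```

```bash
python3 d.py 0.5 0.3115 0.018 69.5
```

```text
t 16.05 pos [0.5019 0.3093 0.1019] yaw 69.42 q [ 0.47  0.38  1.83  0.02  0.91 -0.75]
shift frac [ 0.839 -0.009 -0.028] spin frac -0.0005 gap 0.08509151151767216 F [0.7 0.9 0.6] xaxis [ 0.013  0.025 -1.   ]
```

Call:
apply_moves(motion=[0.1,0,-0.02,0,0.12,0,0,0,0.12,0,0,0,0.12,0,0,0,0.12,0,0,0,0,0,0,0])

```text
time: 16.55
tool_pos: [0.5022, 0.3132, 0.0408]
eef_rot: [0.304, 1.539, -0.257]
force: [-0.3, 0.5, -0.4]
finger_gap: 0.0852
```

```bash
python3 d.py 0.5 0.3115 0.018 69.5
```

```text
t 16.55 pos [0.5022 0.3132 0.0408] yaw 69.51 q [ 0.48  0.47  1.85  0.02  0.79 -0.75]
shift frac [ 0.227 -0.031 -0.017] spin frac 0.0 gap 0.08519359036099226 F [-0.3  0.5 -0.4] xaxis [ 0.019  0.027 -0.999]
```

Call:
apply_moves(motion=[0.06,-0.01,-0.015,0,0.06,-0.015,0,0,0.06,0,0,0,0.03,0,0,0,0,0,0,0])

```text
time: 16.97
tool_pos: [0.4987, 0.3108, 0.0148]
eef_rot: [0.302, 1.543, -0.259]
force: [-0.3, -0.3, -0.2]
finger_gap: 0.0856
```

```bash
python3 d.py 0.5 0.3115 0.018 69.5;python3 - <<'E'
from h import *
o=[]
for n,(x,y,w,h) in(("scene",(300,100,130,130)),("top",(140,190,130,130))):
    im=arm.camera(n)
    o.append(cv2.resize(im[y:y+h,x:x+w],None,fx=3,fy=3,interpolation=cv2.INTER_CUBIC))
cv2.imwrite("pics/d1.png",np.hstack(o))
E
```

```text
t 16.9667 pos [0.4987 0.3108 0.0148] yaw 69.48 q [ 0.47  0.51  1.86  0.02  0.75 -0.75]
shift frac [-0.031  0.012  0.009] spin frac -0.0001 gap 0.08560701514474364 F [-0.3 -0.3 -0.2] xaxis [ 0.014  0.025 -1.   ]
```

View pics/d1.png

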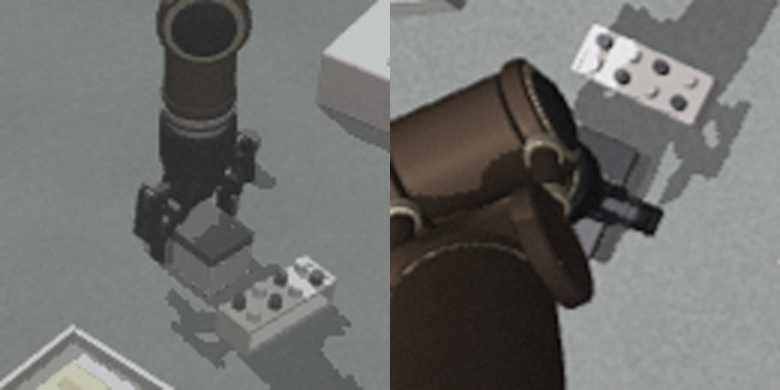

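Call:
apply_moves(motion=[0,0,0,0,0,0,0,0,0,0,0,0,0,0,0,0,0,0,0,0,0,0,0,0,0,0,0,0,0,0,0,0], gripper=255, grip_force=40)

```text
time: 17.73
tool_pos: [0.5004, 0.3119, 0.0174]
eef_rot: [0.304, 1.539, -0.257]
force: [0.0, 0.2, -1.3]
finger_gap: 0.0595
```

Call:
apply_moves(motion=[-0.04,0,0,0,-0.08,0,0,0,-0.12,0,0,0,-0.2,0,0,0,-0.2,0,0,0,-0.2,0,0,0,-0.2,0,0,0,-0.1,0,0,0,0,0,0,0])

```text
time: 18.48
tool_pos: [0.4951, 0.3067, 0.1387]
eef_rot: [0.301, 1.544, -0.26]
force: [0.3, 1.5, -3.5]
finger_gap: 0.0598
```

```bash
python3 d.py 0.543 0.026 0.13 76.3;python3 - <<'E'
from h import *
o=[]
for n,(x,y,w,h) in(("scene",(300,70,130,130)),("top",(140,190,130,130))):
    im=arm.camera(n)
    o.append(cv2.resize(im[y:y+h,x:x+w],None,fx=3,fy=3,interpolation=cv2.INTER_CUBIC))
cv2.imwrite("pics/d2.png",np.hstack(o))
E
```

```text
t 18.4833 pos [0.4951 0.3067 0.1387] yaw 69.48 q [ 0.47  0.32  1.83  0.02  0.98 -0.75]
shift frac [ 0.026 -2.463  1.432] spin frac -0.0379 gap 0.05979520736393922 F [ 0.3  1.5 -3.5] xaxis [ 0.013  0.024 -1.   ]
```

View pics/d2.png

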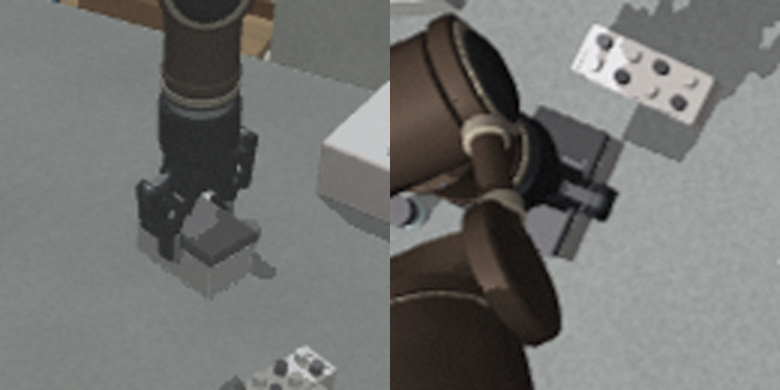

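Call:
apply_moves(motion=[0,-0.08,0.05,-0.01,0,-0.14,0.08,-0.01,0,-0.2,0.12,-0.01,0,-0.25,0.15,-0.008,0,-0.25,0.15,0,0,-0.25,0.15,0,0,-0.25,0.15,0,0,-0.25,0.15,0,0,-0.2,0.12,0,0,-0.15,0.08,0,0,-0.08,0.05,0,0,0,0,0])

```text
time: 19.58
tool_pos: [0.5503, 0.0603, 0.1106]
eef_rot: [0.19, 1.59, -0.169]
force: [0.2, 0.1, -3.4]
finger_gap: 0.0595
```

```bash
python3 d.py 0.543 0.026 0.13 76.3
```

```text
t 19.5833 pos [0.5503 0.0603 0.1106] yaw 76.93 q [ 0.02  0.33  1.87  0.02  0.96 -1.33]
shift frac [-0.198 -0.348  0.001] spin frac 0.0035 gap 0.05945065726725649 F [ 0.2  0.1 -3.4] xaxis [-0.025  0.017 -1.   ]
```

Call:
apply_moves(motion=[-0.03,-0.06,0,0.0035,0,-0.1,0,0,0,-0.1,0,0,0,-0.06,0,0,0,-0.02,0,0,0,0,0,0,0,0,0,0])

```text
time: 20.17
tool_pos: [0.5378, 0.0276, 0.1109]
eef_rot: [0.199, 1.596, -0.176]
force: [0.2, 0.9, -3.5]
finger_gap: 0.0595
```

```bash
python3 d.py 0.543 0.026 0.13 76.3;python3 - <<'E'
from h import *
o=[]
for n,(x,y,w,h) in(("scene",(260,150,150,150)),):
    im=arm.camera(n)
    o.append(cv2.resize(im[y:y+h,x:x+w],None,fx=4,fy=4,interpolation=cv2.INTER_CUBIC))
cv2.imwrite("pics/e1.png",np.hstack(o))
E
```

```text
t 20.1667 pos [0.5378 0.0276 0.1109] yaw 76.39 q [-0.04  0.31  1.9   0.02  0.96 -1.39]
shift frac [-0.192 -0.001  0.048] spin frac 0.0005 gap 0.05950629199800159 F [ 0.2  0.9 -3.5] xaxis [-0.031  0.018 -0.999]
```

View pics/e1.png

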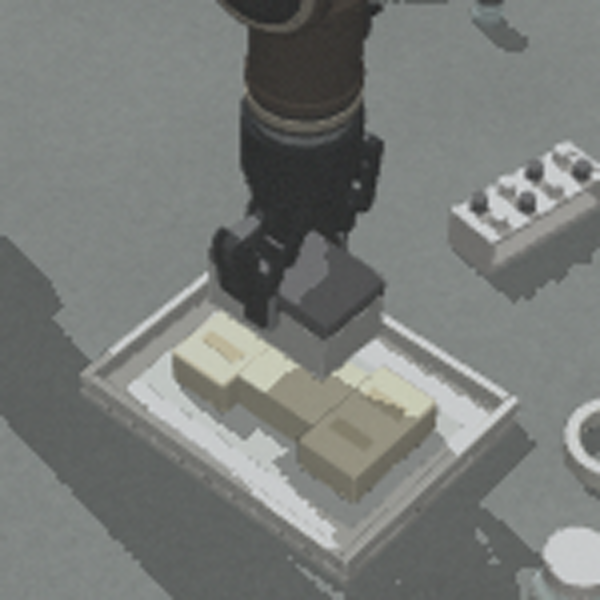

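Call:
apply_moves(motion=[0.03,0,0.02,0,0.06,-0.01,0.02,0,0.08,0,0.01,0,0.08,0,0.01,0,0.05,0,0,0,0.03,0,0,0,0,0,0,0])

```text
time: 20.8
tool_pos: [0.5434, 0.0272, 0.0739]
eef_rot: [0.198, 1.596, -0.174]
force: [0.3, -0.6, -2.9]
finger_gap: 0.0598
```

```bash
python3 d.py 0.543 0.026 0.0574 76.3
```

```text
t 20.8 pos [0.5434 0.0272 0.0739] yaw 76.5 q [-0.04  0.38  1.91  0.02  0.89 -1.39]
shift frac [ 0.165 -0.014  0.005] spin frac 0.0011 gap 0.059801363289160574 F [ 0.3 -0.6 -2.9] xaxis [-0.031  0.019 -0.999]
```

Call:
apply_moves(motion=[0.03,-0.01,0,0.001,0.03,0,0.005,0,0.03,0,0,0,0.02,0,0,0,0,0,0,0], grip_force=25)

```text
time: 21.22
tool_pos: [0.543, 0.0262, 0.0613]
eef_rot: [0.2, 1.596, -0.177]
force: [0.5, -0.9, -3.7]
finger_gap: 0.0599
```

```bash
python3 d.py 0.543 0.026 0.0574 76.3
```

```text
t 21.2167 pos [0.543  0.0262 0.0613] yaw 76.3 q [-0.04  0.4   1.91  0.02  0.87 -1.39]
shift frac [ 0.039 -0.002  0.002] spin frac 0.0 gap 0.059924329078076974 F [ 0.5 -0.9 -3.7] xaxis [-0.032  0.019 -0.999]
```

Very well aligned. I'll lower in tiny steps to contact.

Call:
apply_moves(motion=[0.015,0,0,0,0.015,0,0,0], grip_force=20)

```text
time: 21.38
tool_pos: [0.543, 0.0264, 0.059]
eef_rot: [0.2, 1.597, -0.176]
force: [-3.8, -1.5, 3.3]
finger_gap: 0.0597
```

Call:
apply_moves(motion=[0.015,0,0,0])

```text
time: 21.47
tool_pos: [0.543, 0.0264, 0.0585]
eef_rot: [0.2, 1.597, -0.176]
force: [-3.8, -0.2, 5.0]
finger_gap: 0.0598
```

Call:
apply_moves(motion=[0.018,0,0,0,0.018,0,0,0])

```text
time: 21.63
tool_pos: [0.543, 0.0263, 0.057]
eef_rot: [0.2, 1.597, -0.177]
force: [-5.8, 1.3, 15.7]
finger_gap: 0.0598
```

```bash
python3 d.py 0.543 0.026 0.0574 76.3
```

```text
t 21.6333 pos [0.543  0.0263 0.057 ] yaw 76.31 q [-0.04  0.4   1.91  0.02  0.86 -1.39]
shift frac [-0.004 -0.003  0.001] spin frac 0.0001 gap 0.05979229641223282 F [-5.8  1.3 15.7] xaxis [-0.033  0.019 -0.999]
```

```bash
cat > e.py <<'E'
from h import *
import sys
o=[]
for n,(x,y,w,h) in(("scene",(270,150,130,150)),("top",(250,170,130,150))):
    im=arm.camera(n);c=cv2.resize(im[y:y+h,x:x+w],None,fx=3,fy=3,interpolation=cv2.INTER_CUBIC)
    R,t=pose(.543,.026,.068,np.radians(-13.7),0);V=boxv(-.052,.052,.03,-.028,.028)
    hu=cv2.convexHull(((proj(n,V@R.T+t)-[x,y]+.5)*3-.5).astype(np.int32));cv2.polylines(c,[hu],True,(0,0,255),1)
    o.append(c)
cv2.imwrite(f"pics/{sys.argv[1]}.png",np.hstack(o))
E
python3 e.py e2
```

```text
(no output)
```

View pics/e2.png

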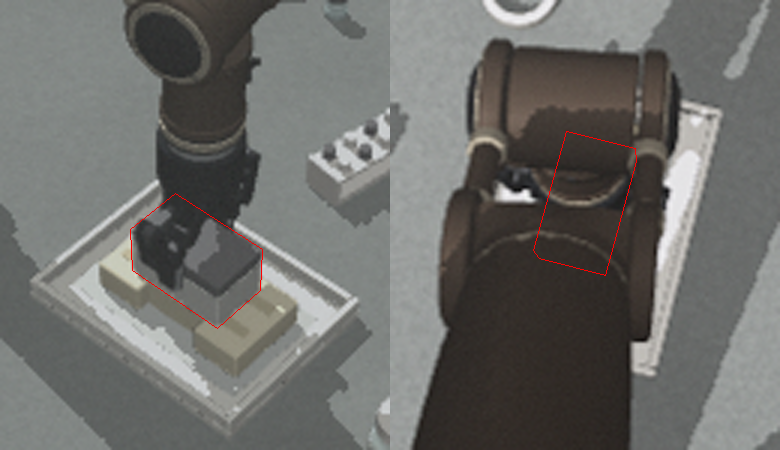

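The box matches the expected seated outline. I'll release it and retreat.

Call:
apply_moves(motion=[0.005,0,0,0,0,0,0,0,0,0,0,0,0,0,0,0,0,0,0,0,0,0,0,0], gripper=0)

```text
time: 22.23
tool_pos: [0.5471, 0.0262, 0.0583]
eef_rot: [0.2, 1.588, -0.176]
force: [0.1, -0.7, -0.8]
finger_gap: 0.0855
```

```bash
python3 d.py 0.543 0.026 0.0574 76.3
```

```text
t 22.2333 pos [0.5471 0.0262 0.0583] yaw 76.3 q [-0.04  0.4   1.91  0.02  0.85 -1.39]
shift frac [ 0.009 -0.012 -0.039] spin frac -0.0 gap 0.08548604548173139 F [ 0.1 -0.7 -0.8] xaxis [-0.023  0.018 -1.   ]
```

Call:
apply_moves(motion=[-0.05,0,0,0,-0.1,0,0,0,-0.15,0,0,0,-0.2,0,0,0,-0.25,0,0,0,-0.25,0,0,0,-0.25,0,0,0,-0.1,0,0,0,0,0.2,0,0,0,0.3,0,0,0,0.3,0,0,0,0.3,0,0])

```text
time: 23.23
tool_pos: [0.5772, 0.1277, 0.2075]
eef_rot: [0.206, 1.584, -0.185]
force: [0.3, -0.4, -1.0]
finger_gap: 0.0854
```

Call:
apply_moves(motion=[0,0.3,-0.05,0,0,0.3,-0.05,0,0,0.3,-0.05,0,0,0.3,-0.05,0,0,0.2,0,0,0,0.1,0,0,0,0,0,0])

```text
time: 23.82
tool_pos: [0.5945, 0.2905, 0.2099]
eef_rot: [0.205, 1.583, -0.18]
force: [0.7, -0.2, 0.2]
finger_gap: 0.0855
```

```bash
python3 d.py 0.543 0.026 0.0574 76.3;python3 e.py f1; python3 - <<'E'
from h import *
a,b=arm.camera("scene"),arm.camera("top")
cv2.imwrite("pics/f_s.png",a);cv2.imwrite("pics/f_t.png",b)
cv2.imwrite("pics/f2.png",np.hstack([cv2.resize(a,(400,300)),cv2.resize(b,(400,300))]))
E
```

```text
t 23.8167 pos [0.5945 0.2905 0.2099] yaw 76.01 q [ 0.38  0.4   1.55  0.03  1.2  -0.96]
shift frac [ 1.486 -2.711  0.174] spin frac -0.0016 gap 0.08547501341159605 F [ 0.7 -0.2  0.2] xaxis [-0.019  0.018 -1.   ]
```

View pics/f1.png

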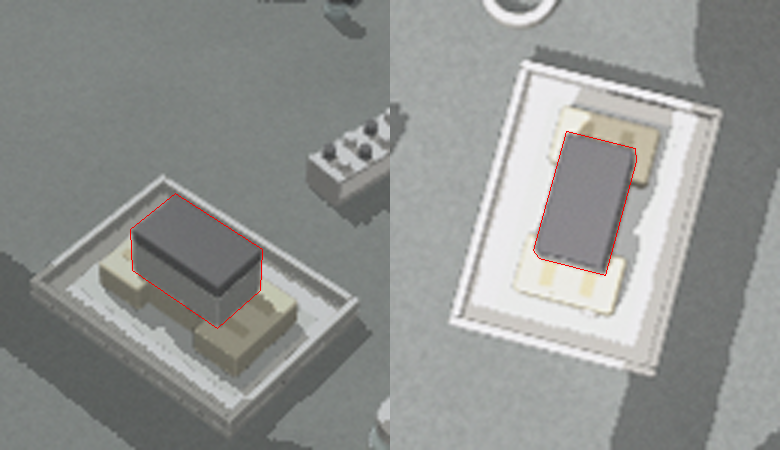

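View pics/f2.png

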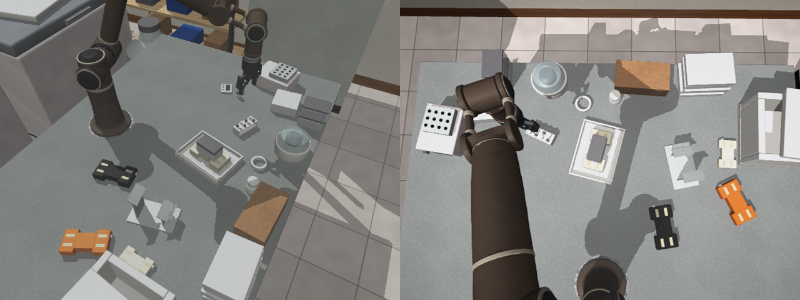

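Box and pack match the target outlines in both views, the bystanders look unmoved, and the gripper is clear. I'll let the arm settle, then hand in.

Call:
apply_moves(motion=[0,0,0,0,0,0,0,0,0,0,0,0,0,0,0,0])

```text
time: 24.35
tool_pos: [0.5945, 0.2818, 0.2099]
eef_rot: [0.209, 1.584, -0.19]
force: [0.7, 0.9, -0.3]
finger_gap: 0.0858
```

```bash
python3 -c "
from bench import arm
print(arm.observe()['joint_vel'].round(3)); print(arm.finish_job())"
```

```text
[-0.014 -0.007  0.007 -0.001 -0.001 -0.001]
the job is handed in; nothing more can be done
None
```

The large cold pack is lying flat in the middle of the tray and the sample box is standing upright on the middle of the pack. The job was handed in at about 24 s. The pack went down first and was let go before I touched the box.

- **Final images:** An overlay puts the pack about 2 mm from the tray's centre and aligned with it. The box matched its expected outline on the pack's centre in both views. The tube rack, tape, jar and other bystanders looked unmoved by eye; I did not measure them.
- **Robot at hand-in:** The gripper was open, well clear of everything and almost still.
- **Pack placement:** The fingers briefly pressed down with about 33 N, probably touching the tray floor. One automatic outline fit then failed because the cream pack did not stand out from the white tray. I judged position and levelness from the overlays instead.
- **Tool tilt:** The tool drifted up to about 2 degrees off vertical during the moves. The box was therefore carried up to about 2.5 degrees off level, and it levelled when it was pressed lightly onto the pack.

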